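Load the check cell into the bench photometer until it clicks, and shut the hood

TASK

The bench photometer is due for its daily check. Take the check cell (the metal cell with the flat bar-shaped head, not the one with the round head) out of the white cell stand and push it upright into the well in the photometer's top, past the sprung ball in the well's side, until it clicks and stands fully home on the bottom of the well; it looks almost home while the ball still holds it up, so press on firmly by feel, but do not ram it against the bottom. Then let go of it and swing the grey hood fully shut over it, leaving the round-headed cell in its stand and the things around where they are.

Things in the scene. Friction and masses are not known exactly. Their poses are not given: they have to be found in the camera images.
- photometer: Low white bench instrument, fixed, 147 mm deep (x) by 116 mm wide (y), flat top 60 mm above the bench; its sloping front with display and keys faces the robot (its -x). Origin: under its middle, at bench height; z up. In its top lies a dark metal block with the rectangular well. The big analyser stands behind it, its front at about x = 0.68.
- well_mouth (a point): Middle of the well's mouth, level with the flat top, 8 mm behind (+x) the photometer's origin; axes as the photometer's. The well is 19 mm (x) by 25 mm (y): 0.5 mm of play on each side of a cell. Its edges are sharp: a cell more than 1 to 1.5 mm off, or more than about 2 degrees askew, stands on the rim.
- well_seat (a point): Middle of the well's floor, 44 mm straight below the mouth (16 mm above the bench). A cell is home when its underside stands here.
- well_floor: The metal plate that is the floor of the well; its origin lies 3 mm below well_seat.
- ball_point (a point): Where the sprung ball stands: steel, 4 mm across, 14 mm below the mouth, 5 mm out of the middle of the well's rear (+x) wall; it gives way towards +x (about 10 N to start, 3 N more per mm).
- hood (a joint): Angle of the photometer's hood (rad): 0 shut, 1.75 fully open; it starts open at about 1.6 and stays where it is left (friction 0.04 N m, so a push of 1 to 2 N moves it).
- hood_hinge (a point): Middle of the hood's hinge line (along the photometer's y), level with the flat top, 42 mm behind (+x) the well's middle. The grey hood is a box open below and behind, 64 mm wide. Shut, its roof's outer face lies 31 mm above the hinge line and reaches from 4 to 68 mm in front of it (-x), 5 mm above the head of a cell that is home. Open, it stands up behind the well.
- hood_edge (a point): Middle of the hood's free edge: the front end of the roof's outer face, 68 mm from the hinge line along the roof; turns with the hood. Open, the hood stands 31 mm deep behind the hinge line, roof to the rear, this edge at its top (a small finger tab stands 8 mm higher). Push it over from behind, then press on the roof.
- check_cell: The cell to load: grey metal body 18 mm (x) by 24 mm (y) by 46 mm tall, foot edges bevelled 1 mm, with a black head in the shape of a flat bar. Origin: middle of the underside; z up. About 0.18 kg. It fits the well with its y along the photometer's y, either way round.
- cell_head (a point): Middle of the top of the check cell's head, 70 mm above its underside. The head is 12 mm (x) by 20 mm (y) by 24 mm tall, so its foot is 46 mm above the underside; home in the well it stands 2 to 26 mm above the photometer's top. Grip it across the 20 mm (cell's y), which keeps the gripper clear of the open hood, with 40 N or so: the push needs up to 25 N.
- cell_ridge (a point): Ridge on the check cell, 29 mm above its underside, across a slot down the middle of both broad (x) faces. The slot passes the ball until the cell is 9 mm short of home; then the ridge climbs the ball and the force rises to 15 to 25 N at about 3 mm short; there the ball snaps over, the force drops and the cell drops to the floor, held. Pressed with less, it sticks 3 to 7 mm short.
- blank_cell: A second cell, same body, with a round black head (16 mm across, 24 mm tall). It stays in the stand.
- cell_stand: White block, fixed, 122 mm (x) by 56 mm (y) by 28 mm tall, with three pockets in a row along its x, 36 mm apart, 20 by 26 mm wide and 22 mm deep. Cells stand in it upright, undersides 6 mm above the bench, their x along the stand's x. Origin: under its middle. The two cells are in its near and middle pockets, in either order.
- beaker: Translucent beaker, 51 mm across, 52 mm tall; bystander. Origin under its middle.
- brown_bottle: Brown bottle with a yellow cap, 44 mm across, 90 mm tall; bystander. Origin under its middle.
- slide_box: Blue flat box, 57 by 87 by 32 mm; bystander. Origin under its middle.

How it is judged (in metres and radians):
On the way:
1. the check cell is pushed past the ball and stands home on the floor of the well (z of check_cell in the frame of well_seat below 0.0015 m and horizontal distance between check_cell and well_seat below 0.003 m), for 0.2 s.
At the end, for the whole second after the job is handed in: the check cell stands home in the well (underside within 1.5 mm of the well's floor, within 3 mm of its middle), at rest, and the hood is shut over it (within 0.05 rad) (all of step 1 and value of joint hood below 0.05 rad and linear speed of check_cell below 0.02 m/s); the robot touches nothing.
It fails at once if the check cell is rammed onto the floor of the well (contact force between check_cell and well_floor above 40 N).
It fails at once if the check cell is forced against the photometer (rim, walls, floor and ball together) (contact force between check_cell and photometer above 80 N).
It fails at once if the round-headed cell is disturbed (distance of blank_cell from where it was at the start of the episode above 0.012 m).
It fails at once if a bystander is pushed away (distance of any of beaker, brown_bottle, slide_box from where it was at the start of the episode above 0.025 m).
It also fails if it takes over 64 s, if anything falls off the work surface, if the arm or the gripper's body presses on something with over 40 N, if the wrist force passes 120 N, or if a joint passes its speed limit or range.

ROBOT

A 6-joint arm with a two-finger parallel gripper is mounted at the origin on a cart in front of the work surface, level with it; the furniture and walls round the work are solid. World frame = base frame: x ahead of the robot, y to its left, z up, the work surface at z = 0. Lengths are in mm, angles in rad, forces in N, time in s.
With the tool pointing down it reaches from about 275 to 750 mm from the base axis. Payload 10.2 kg.
Tool frame: the origin (TCP) lies midway between the tips of the shut fingers; the grasp point (between the pads) lies 19 mm behind it; z points along the fingers, y is the direction in which the jaws open and shut (so a half turn about z gives the same grasp; the last joint's range is limited). The gripper opens to 85 mm and grips with 20 to 120 N. Pads are 22 mm wide; open, the fingers measure 114 mm over their backs; the gripper's body (76 mm by 85 mm) begins 54 mm behind the grasp point. The pads swing forward as they close: fully open they stand 13 mm farther back than shut.
Start: joints at [-1.571, 0.313, 1.498, -0, 1.331, -0.223], TCP at [115.991, -512.032, 231.294] pointing down, gripper open.
Joint ranges: [-2.94, 2.94], [-0.97, 2.17], [0.19, 2.56], [-1.23, 4.37], [0.02, 3.11], [-2.88, 2.88]. Speed limits (rad/s): [2.39, 2.39, 3.01, 3.14, 3.14, 3.14].

INTERFACE

Orientations are given as a unit quaternion [w, x, y, z].
In Python, from rig import sense, optics, ctrl gives the robot as it stands.
- The arm moves only by the tool play_rows, never from a script. Its argument "plan" is a list of rows, each a list of 7 numbers: the shift along the world's x, y, z in mm, then the turn, a rotation vector about the world's x, y, z in rad, then the opening, from -1 (shut) to 1 (fully open), so that 0 is half open. A call has 1 to 5 rows; each row shifts and turns the pose as measured when the row begins; what a row does not reach is not made up. A row lasts 1/12 s, in which the tool goes at most 41.7 mm and 7.16 degrees, less where a joint would pass 70% of its speed; a pose out of reach is approached as far as the arm can. A call is refused whole if a number of a shift passes 41.7 or a number of a turn 0.125, either way. A call with a gripper value outside its range is refused whole. The fingers move at their own pace and stop on an object; "grip_force" is the grip in N (left out, the last holds). Time passes only in rows, so rows that do not move let the fingers close. It gives the time, the measured TCP pose, the force and the opening at its end, in the units of the state.
- sense(): the state, without advancing time (a new reading comes with each control period).
- optics.capture(name): name is "side" or "top"; returns a dict with "img" (420x560x3 uint8, blue, green, red), "fx", "fy", "cx", "cy" (pixels), "dist" ([k1, k2, p1, p2, k3] as OpenCV has them; the pictures are not rectified), "world_to_cam" (4x4, takes a point from world to camera coordinates). Camera axes: x right, y up, looking along -z (the intrinsics and any distortion apply to the point x, -y, -z); pixel columns grow to the right and rows downward; lengths in mm; the calibration is good to about 2 mm. A picture is of the moment at which its call begins. There is no depth.
- ctrl.finish_job(): hands the job in, once; it reports no verdict.
The state is a dict: "time_s": time; "joints": joint angles; "dq": joint speeds; "tau": joint torques, N m; "eef_pos": TCP position; "ee_rot": TCP orientation; "force": force on the tool from outside, world axes, zero at the start; "wrist_torque": the same for the moment, N m; "grip_width": opening from 0.0 (shut) to 1.0 (fully open).
Only numpy, scipy, OpenCV 4.12 (cv2) and the standard library are available. Lean on these libraries where they do the work, as an engineer would, in place of code of your own. Each camera call takes 0.05 s, during which the arm holds its last target. There are 200 camera calls.

## Working session

There is one attempt and no reset: what is moved stays moved. The work goes in short steps, Python scripts to look and compute and a tool call to move; the robot and the scene stay as the last step left them, time stands still between calls to the robot, and variables do not carry over. Pictures are saved under pics/ and viewed, about 8 in all and at most 12, crops included, and the job is handed in when it is done.

Besides the shell and the picture viewer there is one more tool, called after "Call:" by a JSON object that holds its "name" and its "arguments". play_rows: Moves the arm, as the interface text tells. Its arguments: {"type":"object","properties":{"plan":{"type":"array"},"grip_force":{"type":"number"}},"required":["plan"]}

```bash
mkdir -p pics; cat > h.py <<'E'
import numpy as np, cv2
from rig import sense, optics, ctrl
def ray(c,u,v):
    K=np.array([[c['fx'],0,c['cx']],[0,c['fy'],c['cy']],[0,0,1.]])
    p=cv2.undistortPoints(np.array([[[u,v]]],float),K,np.array(c['dist'],float))[0,0]
    M=np.array(c['world_to_cam']);R=M[:3,:3];o=-R.T@M[:3,3]
    return o,R.T@np.array([p[0],-p[1],-1.])
def onz(c,u,v,z):
    o,d=ray(c,u,v);return o+d*(z-o[2])/d[2]
def proj(c,P):
    M=np.array(c['world_to_cam']);q=M[:3,:3]@np.array(P,float)+M[:3,3];q=q*[1,-1,-1]
    K=np.array([[c['fx'],0,c['cx']],[0,c['fy'],c['cy']],[0,0,1.]])
    return cv2.projectPoints(q[None],np.zeros(3),np.zeros(3),K,np.array(c['dist'],float))[0].ravel()
def cap(n,f=None):
    c=optics.capture(n)
    if f: cv2.imwrite('pics/'+f,c['img'])
    return c
E
python3 - <<'E'
from h import *
import pickle
for n in('top','side'):
    c=cap(n,n+'0.png');pickle.dump({k:c[k] for k in c},open(n+'0.pkl','wb'))
    M=np.array(c['world_to_cam']);print(n,c['fx'],c['cx'],c['cy'],-M[:3,:3].T@M[:3,3],M[:3,:3].round(2).tolist())
print(sense())
E
```

```text
top 461.80009246674456 281.67787072654534 205.8130662678101 [381.98352298  10.4988698  954.77788524] [[0.0, -1.0, 0.0], [0.99, 0.0, 0.16], [-0.16, -0.0, 0.99]]
side 412.5900586001282 279.24064731639737 205.2803602966945 [139.86373435 697.49011985 429.08311335] [[-0.87, -0.49, -0.02], [0.18, -0.35, 0.92], [-0.45, 0.8, 0.39]]
{'time_s': 0.1, 'joints': array([-1.57140866e+00,  3.13396895e-01,  1.49833674e+00, -2.53566022e-05,
        1.33099104e+00, -2.23392800e-01]), 'dq': array([ 0.00173773, -0.0007867 , -0.00208943,  0.0007971 ,  0.00045452,
       -0.0008992 ]), 'tau': array([ 2.58216947e-03, -4.12897360e+01, -2.60140336e+01, -2.25839276e-04,
        3.01349064e-03, -3.80675783e-05]), 'eef_pos': array([ 115.98034136, -511.80360703,  230.80001751]), 'ee_rot': array([-5.63841883e-04,  9.93802025e-01,  1.11163009e-01,  5.10257023e-05]), 'force': array([0.96201847, 0.35495824, 0.26020414]), 'wrist_torque': array([-0.0136732 ,  0.01550921, -0.00052144]), 'grip_width': 0.9989201549344534}
```

View pics/top0.png

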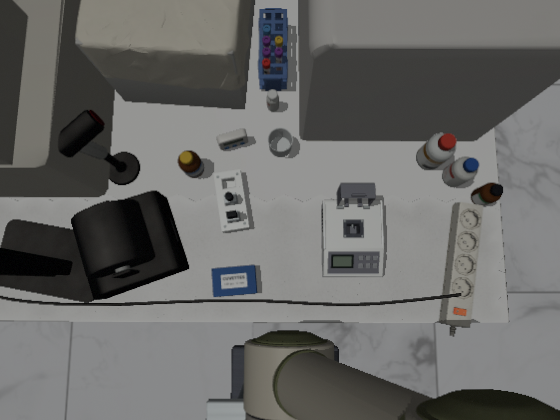

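View pics/side0.png

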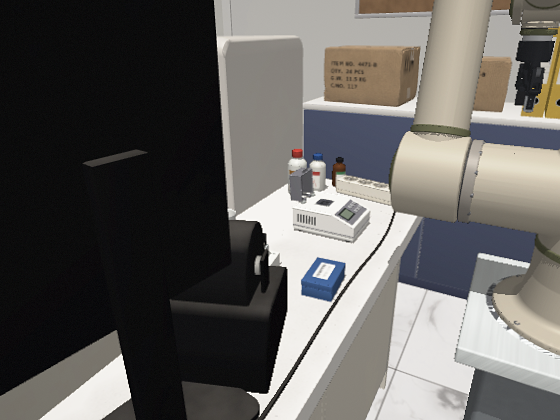

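The top view shows the stand around (232,202), with the bar head in the near pocket (233,215) and the round head at (229,197). The photometer is at (353,238), its well at (353,229). The side view sees the photometer but not the stand.

```bash
python3 - <<'E'
import pickle;from h import *
c=pickle.load(open('top0.pkl','rb'));im=c['img']
a=cv2.resize(im[160:240,200:265],None,fx=6,fy=6,interpolation=cv2.INTER_CUBIC)
b=cv2.resize(im[180:285,315:392],None,fx=5,fy=5,interpolation=cv2.INTER_CUBIC)
o=np.zeros((530,790,3),np.uint8);o[:480,:390]=a;o[:525,395:395+385]=b
cv2.imwrite('pics/crop0.png',o)
E
```

```text
(no output)
```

View pics/crop0.png

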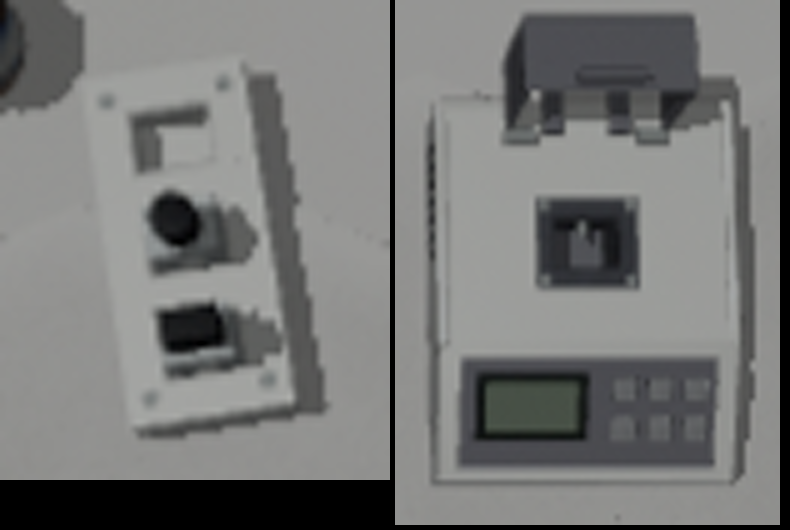

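The crop shows the bar head (190,327), round head (177,218), empty pocket far (170,140), stand corners, and the dark metal block with screws at (545,203),(632,203),(632,281),(545,281).

```bash
cat > m.py <<'E'
from h import *
import pickle
c=pickle.load(open('top0.pkl','rb'));g=cv2.cvtColor(c['img'],cv2.COLOR_BGR2GRAY);r=lambda a:np.round(a,1)
def blob(x0,y0,x1,y1,lo,hi,s=4):
    p=cv2.resize(g[y0:y1,x0:x1],None,fx=s,fy=s,interpolation=cv2.INTER_CUBIC)
    cs=cv2.findContours(cv2.inRange(p,lo,hi),0,2)[0];k=max(cs,key=cv2.contourArea).reshape(-1,2)
    return (k+.5)/s-.5+[x0,y0]
def rect(k,z):
    w=np.array([onz(c,*q,z)[:2] for q in k]).astype(np.float32)
    return cv2.minAreaRect(cv2.convexHull(w)*10), w
def show(n,k,z):
    (ce,sz,a),w=rect(k,z);print(n,r(np.array(ce)/10),r(np.array(sz)/10),round(a,2))
if __name__=='__main__':
    print(g[160:240:6,232],g[215,222:246],g[229,340:367],g[229,318:392:3])
    show('stand',blob(200,160,265,240,165,255),28)
    show('bar',blob(222,206,243,219,0,55),76)
    show('round',blob(220,188,240,204,0,55),76)
    show('block',blob(335,212,372,245,0,120),60)
    for n,P in dict(scrFL=(545,203),FR=(632,203),NR=(632,281),NL=(545,281)).items():
        print(n,r(onz(c,315+(P[0]-395+.5)/5-.5,180+(P[1]+.5)/5-.5,60)))
E
python3 m.py
```

```text
[149 149 159  81 159 160   9  70 161  27  96 163 132 145] [162 162 162 162  95  35  30  29  30  27  29  27  23  22   9  40  65  62
  85  94  94  94  95  94] [156 156 156 100  56  53  45  46  46  46  78  81  81  81  74  81  48  27
  24  22  44  49  51  78 149 155 154] [145 113 157 157 157 156 156 156 156  53  46  81  74  27  44  78 154 154
 154 154 154 131  88 142 145]
stand [491.1 108.4] [ 1.  13.6] 0.19
bar [510.9 106.3] [14.2 20.7] 10.18
round [546.1 112.8] [18.3 13.9] 41.44
block [ 487.1 -128.3] [36.3 40.9] 0.15
scrFL [ 502.6 -112.3   60. ]
FR [ 502.7 -146.4   60. ]
NR [ 472.1 -145.6   60. ]
NL [ 472.  -111.7   60. ]
```

```bash
python3 - <<'E'
from m import *
for t in(150,156):show('stand',blob(205,165,252,236,t,255),28)
for t in(40,70):show('bar',blob(222,206,240,219,0,t),76)
for t in(100,115):show('block',blob(335,212,372,245,0,t),60)
show('photom',blob(317,195,390,281,150,255),60)
k=blob(205,165,252,236,156,255);w=rect(k,28)[1];print(cv2.boxPoints(rect(k,28)[0]).round()/10)
E
```

```text
stand [548.4 127.1] [125.   81.6] 8.11
stand [549.2 115.6] [120.8  55.4] 9.65
bar [510.8 106.5] [13.5 19.2] 9.77
bar [511.1 104.8] [15.6 25.7] 0.18
block [ 487.1 -128.4] [34.3 39.6] 0.15
block [ 487.1 -128.4] [40.5 35.7] 89.39
photom [ 470.9 -128.6] [142.2 115.1] 0.23
[[485.  132.8]
 [494.3  78.2]
 [613.3  98.4]
 [604.  153. ]]
```

Call:
{"name": "play_rows", "arguments": {"plan": [[22,34,0,0,0,-0.009,1],[22,34,0,0,0,-0.009,1],[22,34,0,0,0,-0.009,1],[22,34,0,0,0,-0.009,1],[22,34,0,0,0,-0.009,1]]}}

```text
time_s: 0.52
eef_pos: [224.5, -339.2, 227.3]
ee_rot: [-0.003, 0.997, 0.083, -0.0]
force: [1.4, -0.8, 0.3]
grip_width: 0.997
```

Call:
{"name": "play_rows", "arguments": {"plan": [[22,34,0,0,0,0,1],[22,34,0,0,0,0,1],[22,34,0,0,0,0,1],[22,34,0,0,0,0,1],[22,34,0,0,0,0,1]]}}

```text
time_s: 0.93
eef_pos: [334.8, -162.4, 226.7]
ee_rot: [-0.003, 0.997, 0.081, -0.0]
force: [0.4, -1.5, -0.2]
grip_width: 0.999
```

Call:
{"name": "play_rows", "arguments": {"plan": [[22,34,0,0,0,0,1],[22,34,0,0,0,0,1],[22,34,0,0,0,0,1],[22,34,0,0,0,0,1],[22,34,0,0,0,0,1]]}}

```text
time_s: 1.35
eef_pos: [445.0, 14.7, 226.8]
ee_rot: [-0.003, 0.997, 0.081, 0.0]
force: [0.5, -1.2, 0.1]
grip_width: 0.998
```

Call:
{"name": "play_rows", "arguments": {"plan": [[22.7,31.3,-10,-0.006,0,0.006,1],[22.7,31.3,-10,0,0,0,1],[22.7,31.3,-10,0,0,0,1],[0,0,-35,0,0,0,0.3],[0,0,-20,0,0,0,0]]}}

```text
time_s: 1.77
eef_pos: [518.5, 120.5, 141.5]
ee_rot: [0.001, 0.996, 0.089, 0.005]
force: [-1.2, 0.6, -0.5]
grip_width: 0.749
```

Call:
{"name": "play_rows", "arguments": {"plan": [[0,0,0,0,0,0,0],[0,0,0,0,0,0,0],[-2,-4,0,0,0,0,0]]}}

```text
time_s: 2.02
eef_pos: [514.6, 117.5, 138.0]
ee_rot: [0.0, 0.996, 0.09, 0.0]
force: [0.6, 0.4, 0.5]
grip_width: 0.502
```

```bash
python3 - <<'E'
from h import *
from scipy.spatial.transform import Rotation as R
s=sense();print(s['eef_pos'],s['force'],s['grip_width'],R.from_quat(s['ee_rot'],scalar_first=True).as_matrix().round(4))
cap('top','t1.png')
c=cap('top');cv2.imwrite('pics/t1.png',cv2.resize(c['img'][150:300,170:400],None,fx=3,fy=3,interpolation=cv2.INTER_CUBIC))
E
```

```text
[514.6069929  117.49577547 137.95591275] [0.58556226 0.35374403 0.50371613] 0.5021337339818723 [[ 9.839e-01  1.788e-01  9.000e-04]
 [ 1.788e-01 -9.839e-01 -4.000e-04]
 [ 8.000e-04  6.000e-04 -1.000e+00]]
```

View pics/t1.png

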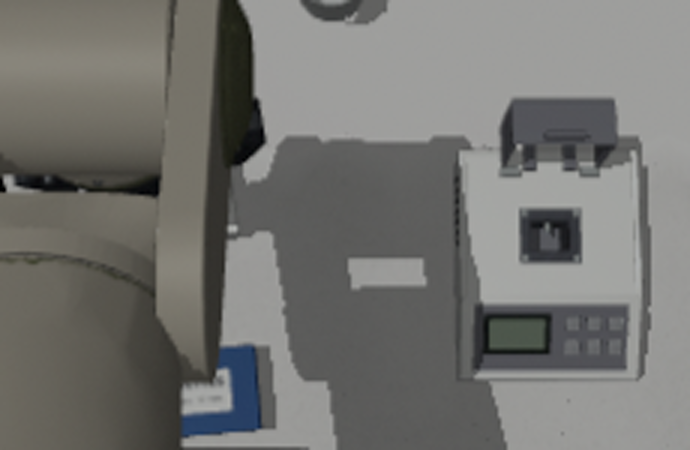

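The arm hides the stand from above (gripper edge at 250,130), so I descend on the measured position.

Call:
{"name": "play_rows", "arguments": {"plan": [[-1.6,-9,-15,0,0,0,0],[0,0,-20,0,0,0,0],[0,0,-15,0,0,0,0],[0,0,-10,0,0,0,0],[0,0,0,0,0,0,0]]}}

```text
time_s: 2.53
eef_pos: [516.3, 104.6, 83.9]
ee_rot: [0.001, 0.996, 0.087, 0.008]
force: [0.3, -0.2, -0.7]
grip_width: 0.504
```

Call:
{"name": "play_rows", "arguments": {"plan": [[0,0,0,0,0,0,0],[0,0,0,0,0,0,0]]}}

```text
time_s: 2.7
eef_pos: [517.0, 104.2, 85.7]
ee_rot: [0.001, 0.996, 0.087, 0.009]
force: [0.1, 0.7, -0.2]
grip_width: 0.502
```

```bash
cat > d.py <<'E'
import sys;from h import *
from scipy.spatial.transform import Rotation as R
x,y,z,yaw=map(float,sys.argv[1:5]);s=sense()
des=R.from_euler('z',yaw,degrees=True)*R.from_quat([1,0,0,0])
rv=(des*R.from_quat(s['ee_rot'],scalar_first=True).inv()).as_rotvec()
print('pos',s['eef_pos'].round(2),'d',(np.array([x,y,z])-s['eef_pos']).round(1),'rv',rv.round(4),'F',s['force'].round(1),'T',s['wrist_torque'].round(2),'g',round(float(s['grip_width']),3),'t',s['time_s'])
E
python3 d.py 513 108.5 53 9.8
```

```text
pos [517.04 104.19  85.68] d [ -4.    4.3 -32.7] rv [ 0.0012  0.0186 -0.0026] F [ 0.1  0.7 -0.2] T [-0.01 -0.04 -0.04] g 0.502 t 2.7
```

Call:
{"name": "play_rows", "arguments": {"plan": [[-4,4.3,0,0,0.0186,-0.0026,0],[0,0,0,0,0,0,0],[0,0,0,0,0,0,0]]}}

```text
time_s: 2.95
eef_pos: [513.8, 108.9, 88.2]
ee_rot: [0.001, 0.996, 0.085, 0.001]
force: [0.5, 0.8, -0.1]
grip_width: 0.503
```

```bash
python3 d.py 513 108.5 53 9.8
```

```text
pos [513.81 108.93  88.15] d [ -0.8  -0.4 -35.2] rv [0.0013 0.002  0.0004] F [ 0.5  0.8 -0.1] T [-0.1  -0.   -0.05] g 0.503 t 2.95
```

Call:
{"name": "play_rows", "arguments": {"plan": [[-0.8,-0.4,-8,0.001,0.002,0,0],[0,0,-8,0,0,0,0],[0,0,-8,0,0,0,0],[0,0,-6,0,0,0,0],[0,0,0,0,0,0,0]]}}

```text
time_s: 3.37
eef_pos: [512.8, 108.8, 55.3]
ee_rot: [0.0, 0.996, 0.085, 0.0]
force: [-0.2, -0.7, 0.5]
grip_width: 0.498
```

```bash
python3 d.py 513 108.5 53 9.8
```

```text
pos [512.82 108.8   55.3 ] d [ 0.2 -0.3 -2.3] rv [ 0.0001  0.0004 -0.0001] F [-0.2 -0.7  0.5] T [ 0.03  0.06 -0.04] g 0.498 t 3.3667
```

Close here at about z 54.

Call:
{"name": "play_rows", "arguments": {"plan": [[0,0,-1.5,0,0,0,-0.3],[0,0,0,0,0,0,-0.6],[0,0,0,0,0,0,-1],[0,0,0,0,0,0,-1],[0,0,0,0,0,0,-1]], "grip_force": 45}}

```text
time_s: 3.78
eef_pos: [512.6, 108.7, 53.0]
ee_rot: [0.0, 0.996, 0.085, -0.0]
force: [-0.1, 0.2, -1.5]
grip_width: 0.223
```

Call:
{"name": "play_rows", "arguments": {"plan": [[0,0,0,0,0,0,-1],[0,0,0,0,0,0,-1],[0,0,0,0,0,0,-1]]}}

```text
time_s: 4.03
eef_pos: [512.5, 108.7, 53.1]
ee_rot: [0.0, 0.996, 0.085, -0.0]
force: [-0.2, 0.3, -2.0]
grip_width: 0.22
```

```bash
python3 d.py 513 108.5 53 9.8
```

```text
pos [512.53 108.7   53.09] d [ 0.5 -0.2 -0.1] rv [ 0.0001 -0.0009  0.    ] F [-0.2  0.3 -2. ] T [-0.01 -0.03  0.02] g 0.22 t 4.0333
```

Gripped (0.22 ≈ 19–20 mm, so across the 20 mm). Lift.

Call:
{"name": "play_rows", "arguments": {"plan": [[0,0,10,0,0,0,-1],[0,0,20,0,0,0,-1],[0,0,25,0,0,0,-1],[0,0,25,0,0,0,-1],[0,0,15,0,0,0,-1]]}}

```text
time_s: 4.45
eef_pos: [510.3, 108.7, 151.1]
ee_rot: [-0.0, 0.996, 0.085, -0.004]
force: [0.5, -0.4, -2.0]
grip_width: 0.225
```

Call:
{"name": "play_rows", "arguments": {"plan": [[0,0,0,0,0,0,-1],[-3,-20,0,0,0,-0.02,-1],[-5,-30,0,0,0,-0.04,-1],[-5,-35,0,0,0,-0.04,-1],[-5,-35,0,0,0,-0.03,-1]]}}

```text
time_s: 4.87
eef_pos: [492.6, -9.5, 155.2]
ee_rot: [-0.001, 1.0, 0.023, 0.001]
force: [0.8, -0.2, -2.1]
grip_width: 0.223
```

Call:
{"name": "play_rows", "arguments": {"plan": [[-4,-30,0,0,0,-0.03,-1],[-3,-25,0,0,0,-0.01,-1],[0,-15,0,0,0,0,-1],[0,0,0,0,0,0,-1],[0,0,0,0,0,0,-1]]}}

```text
time_s: 5.28
eef_pos: [482.3, -87.8, 152.8]
ee_rot: [-0.001, 1.0, -0.003, -0.001]
force: [-0.1, 0.0, -1.8]
grip_width: 0.227
```

```bash
python3 d.py 487.1 -128.5 125 0.2
```

```text
pos [482.32 -87.83 152.85] d [  4.8 -40.7 -27.8] rv [-0.0015 -0.0018  0.0087] F [-0.1  0.  -1.8] T [-0.    0.   -0.04] g 0.227 t 5.2833
```

Call:
{"name": "play_rows", "arguments": {"plan": [[2.5,-18,0,-0.0015,-0.002,0.009,-1],[2.3,-15,-5,0,0,0,-1],[0,-6,-8,0,0,0,-1],[0,0,-5,0,0,0,-1],[0,0,0,0,0,0,-1]]}}

```text
time_s: 5.7
eef_pos: [486.9, -124.8, 131.6]
ee_rot: [-0.001, 1.0, 0.003, -0.001]
force: [0.1, -0.5, -2.1]
grip_width: 0.221
```

Call:
{"name": "play_rows", "arguments": {"plan": [[0,0,0,0,0,0,-1],[0,0,0,0,0,0,-1]]}}

```text
time_s: 5.87
eef_pos: [486.6, -123.4, 130.7]
ee_rot: [-0.002, 1.0, 0.004, -0.002]
force: [-0.3, -0.7, -1.2]
grip_width: 0.225
```

```bash
python3 d.py 487.1 -128.5 125 0.2; python3 - <<'E'
from h import *
a=cap('top');b=cap('side');import pickle
pickle.dump((a,b),open('o1.pkl','wb'))
M=np.array(a['world_to_cam'])
o=np.zeros((560,800,3),np.uint8)
o[:360,:400]=cv2.resize(a['img'][180:270,300:400],None,fx=4,fy=4,interpolation=3)
o[:480,400:]=cv2.resize(b['img'][140:260,280:380],None,fx=4,fy=4,interpolation=3)
cv2.imwrite('pics/o1.png',o)
E
```

```text
pos [ 486.57 -123.39  130.69] d [ 0.5 -5.1 -5.7] rv [-0.0036 -0.0038 -0.004 ] F [-0.3 -0.7 -1.2] T [ 0.09  0.03 -0.05] g 0.225 t 5.8667
```

View pics/o1.png

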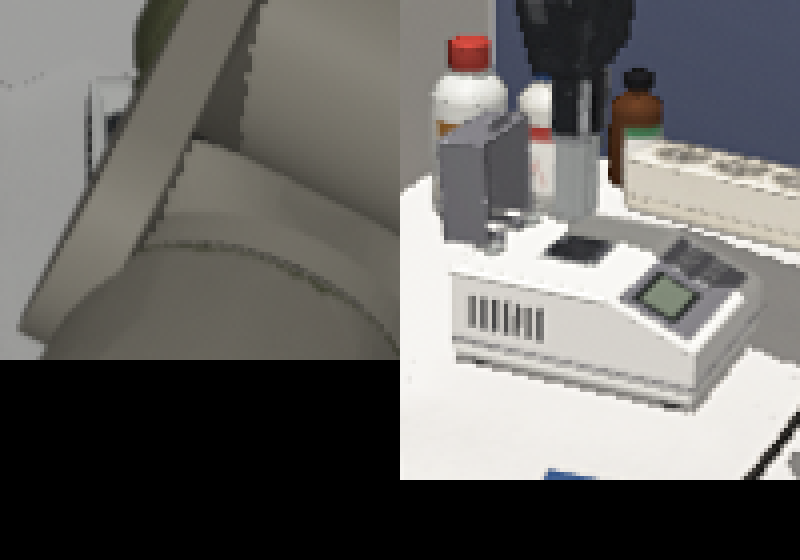

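The side view shows the cell hanging upright behind the block: body between columns 553 and 600, foot corner near (577,217), block at (580,248). The top view is blocked by the arm.

```bash
cat > s.py <<'E'
from h import *
import pickle,sys
def block(b):
    g=cv2.cvtColor(b['img'],6);x0,y0,x1,y1=405-90,195,440-90,210
    x0,x1=312,338
    p=cv2.resize(g[y0:y1,x0:x1],None,fx=4,fy=4,interpolation=3)
    k=max(cv2.findContours(cv2.inRange(p,0,130),0,2)[0],key=cv2.contourArea).reshape(-1,2)
    w=np.array([onz(b,*((q+.5)/4-.5+[x0,y0]),60)[:2] for q in k],np.float32)
    r=cv2.minAreaRect(w);print('block side',np.round(r[0],1),np.round(r[1],1),round(r[2],1))
if __name__=='__main__':
    a,b=pickle.load(open('o1.pkl','rb'));g=cv2.cvtColor(b['img'],6)
    c0=pickle.load(open('side0.pkl','rb'));block(c0);block(b)
    for v in(176,180,184,188):print(v,g[v,314:334])
    for u in (320,322,324,326):print(u,g[186:198,u])
    cx,cy,z=486.6,-123.4,130.7-47.1
    for o in((9,12),(-9,12),(-9,-12)):
        for h in(0,46):print(o,h,proj(b,[cx+o[0],cy+o[1],z+h]).round(1))
    for o in((19,18),(-19,18),(-19,-18),(19,-18)):print(proj(b,[487.1+o[0],-128.5+o[1],60]).round(1))
E
python3 s.py
```

```text
block side [ 485.3 -126.5] [35.3 38.4] 3.3
block side [ 485.4 -128.5] [35.3 42.5] 3.3
176 [214 211 210 209 195 145 143 143 135 131 133 139 133 130 131 120  68  67
  32  46]
180 [191 210 214 213 196 142 146 147 146 144 145 143 133 137 141 172 250 251
  80  41]
184 [206 187 208 211 185 144 146 147 145 144 147 144 135 140 140 165 243 241
  57  33]
188 [183 191 198 194 172 146 149 147 146 145 148 144 134 145 135 181 251 246
 245 247]
320 [149 147 149 149 150 150 147 136 141 183 255 253]
322 [146 145 146 145 146 147 147 146 142 130 141 140]
324 [147 148 148 149 148 148 148 147 137 139 146 149]
326 [135 134 134 133 133 133 130 132 143 147 146 147]
(9, 12) 0 [318.  193.9]
(9, 12) 46 [318.4 174.8]
(-9, 12) 0 [325.2 195.2]
(-9, 12) 46 [325.8 176. ]
(-9, -12) 0 [329.4 191.8]
(-9, -12) 46 [330.  172.9]
[313.5 202.7]
[328.6 205.6]
[334.6 200.3]
[319.8 197.6]
```

Call:
{"name": "play_rows", "arguments": {"plan": [[0,-5.1,0,-0.0036,-0.0038,-0.004,-1],[0,0,0,0,0,0,-1],[0,0,-6,0,0,0,-1],[0,0,-6,0,0,0,-1],[0,0,0,0,0,0,-1]]}}

```text
time_s: 6.38
eef_pos: [487.1, -128.7, 118.8]
ee_rot: [0.001, 1.0, 0.002, 0.001]
force: [0.5, 0.1, -1.8]
grip_width: 0.224
```

```bash
python3 d.py 486.5 -128.5 112 0.2
```

```text
pos [ 487.09 -128.74  118.83] d [-0.6  0.2 -6.8] rv [ 0.0017  0.003  -0.0004] F [ 0.5  0.1 -1.8] T [ 0.02 -0.03 -0.03] g 0.224 t 6.3833
```

Call:
{"name": "play_rows", "arguments": {"plan": [[-0.6,0.2,-4,0.0017,0.003,0,-1],[0,0,-3,0,0,0,-1],[0,0,-2,0,0,0,-1],[0,0,0,0,0,0,-1]]}}

```text
time_s: 6.72
eef_pos: [486.1, -128.3, 108.2]
ee_rot: [-0.0, 1.0, 0.002, -0.001]
force: [0.3, 0.4, -1.3]
grip_width: 0.22
```

```bash
python3 d.py 486.5 -128.5 104 0.2
```

```text
pos [ 486.13 -128.33  108.17] d [ 0.4 -0.2 -4.2] rv [-0.0008 -0.0016 -0.0004] F [ 0.3  0.4 -1.3] T [ 0.08  0.01 -0.02] g 0.22 t 6.7167
```

Call:
{"name": "play_rows", "arguments": {"plan": [[0.4,-0.2,-1,-0.0008,-0.0016,0,-1],[0,0,-1,0,0,0,-1],[0,0,-1,0,0,0,-1],[0,0,0,0,0,0,-1]]}}

```text
time_s: 7.05
eef_pos: [486.7, -128.6, 105.0]
ee_rot: [0.0, 1.0, 0.002, 0.0]
force: [-0.4, 0.3, -1.8]
grip_width: 0.22
```

```bash
python3 d.py 486.5 -128.5 102 0.2
```

```text
pos [ 486.69 -128.56  104.97] d [-0.2  0.1 -3. ] rv [ 0.0002  0.0004 -0.0004] F [-0.4  0.3 -1.8] T [-0.01  0.05  0.06] g 0.22 t 7.05
```

Call:
{"name": "play_rows", "arguments": {"plan": [[0,0,-1,0,0,0,-1],[0,0,-1,0,0,0,-1],[0,0,-1.5,0,0,0,-1],[0,0,0,0,0,0,-1]]}}

```text
time_s: 7.38
eef_pos: [486.6, -128.6, 101.3]
ee_rot: [0.0, 1.0, 0.002, 0.0]
force: [0.1, 0.8, -1.9]
grip_width: 0.223
```

```bash
python3 d.py 486.5 -128.5 92 0.2
```

```text
pos [ 486.57 -128.59  101.27] d [-0.1  0.1 -9.3] rv [ 0.0003  0.0002 -0.0005] F [ 0.1  0.8 -1.9] T [-0.   -0.04 -0.05] g 0.223 t 7.3833
```

It is in the well without force. Continue down to about z = 76 (ridge at ≈72, home ≈63).

Call:
{"name": "play_rows", "arguments": {"plan": [[0,0,-3,0,0,0,-1],[0,0,-3,0,0,0,-1],[0,0,-3,0,0,0,-1],[0,0,-3,0,0,0,-1],[0,0,0,0,0,0,-1]]}}

```text
time_s: 7.8
eef_pos: [486.4, -128.4, 87.8]
ee_rot: [-0.0, 1.0, 0.002, -0.0]
force: [-0.2, 0.2, -0.8]
grip_width: 0.226
```

```bash
python3 d.py 486.5 -128.5 76 0.2
```

```text
pos [ 486.38 -128.43   87.81] d [  0.1  -0.1 -11.8] rv [-0.0001 -0.0002 -0.0005] F [-0.2  0.2 -0.8] T [-0.03  0.04  0.02] g 0.226 t 7.8
```

Call:
{"name": "play_rows", "arguments": {"plan": [[0,0,-3,0,0,0,-1],[0,0,-3,0,0,0,-1],[0,0,-3,0,0,0,-1],[0,0,-2,0,0,0,-1],[0,0,0,0,0,0,-1]], "grip_force": 50}}

```text
time_s: 8.22
eef_pos: [486.4, -128.4, 75.4]
ee_rot: [-0.0, 1.0, 0.002, -0.0]
force: [-0.1, -0.2, -1.0]
grip_width: 0.223
```

```bash
python3 d.py 486.5 -128.5 72 0.2
```

```text
pos [ 486.45 -128.38   75.45] d [ 0.1 -0.1 -3.4] rv [-0.0002 -0.0002 -0.0005] F [-0.1 -0.2 -1. ] T [ 0.    0.01 -0.04] g 0.223 t 8.2167
```

Call:
{"name": "play_rows", "arguments": {"plan": [[0,0,-1,0,0,0,-1],[0,0,-1,0,0,0,-1],[0,0,-1,0,0,0,-1],[0,0,-1,0,0,0,-1]]}}

```text
time_s: 8.55
eef_pos: [486.6, -128.4, 71.3]
ee_rot: [-0.0, 1.0, 0.002, 0.0]
force: [-1.7, 1.1, 0.5]
grip_width: 0.221
```

Call:
{"name": "play_rows", "arguments": {"plan": [[0,0,-1,0,0,0,-1],[0,0,-1,0,0,0,-1],[0,0,-1,0,0,0,-1]]}}

```text
time_s: 8.8
eef_pos: [485.9, -128.4, 69.0]
ee_rot: [-0.0, 1.0, 0.002, -0.001]
force: [-5.6, 2.8, 11.7]
grip_width: 0.223
```

Call:
{"name": "play_rows", "arguments": {"plan": [[0,0,-1,0,0,0,-1],[0,0,-1,0,0,0,-1]]}}

```text
time_s: 8.97
eef_pos: [485.8, -128.4, 68.6]
ee_rot: [0.0, 1.0, 0.002, -0.001]
force: [-6.8, 2.7, 12.4]
grip_width: 0.219
```

Call:
{"name": "play_rows", "arguments": {"plan": [[0,0,-1.2,0,0,0,-1],[0,0,-1.2,0,0,0,-1]]}}

```text
time_s: 9.13
eef_pos: [485.9, -128.4, 68.3]
ee_rot: [0.0, 1.0, 0.003, -0.001]
force: [-6.6, 2.6, 14.0]
grip_width: 0.224
```

Call:
{"name": "play_rows", "arguments": {"plan": [[0,0,-1.6,0,0,0,-1],[0,0,-1.6,0,0,0,-1]]}}

```text
time_s: 9.3
eef_pos: [485.9, -128.4, 67.8]
ee_rot: [0.001, 1.0, 0.003, -0.001]
force: [-8.2, 3.7, 17.6]
grip_width: 0.22
```

Call:
{"name": "play_rows", "arguments": {"plan": [[0,0,-1.9,0,0,0,-1],[0,0,-1.9,0,0,0,-1]]}}

```text
time_s: 9.47
eef_pos: [485.9, -128.4, 67.0]
ee_rot: [0.001, 1.0, 0.003, -0.0]
force: [-9.7, 2.8, 20.3]
grip_width: 0.219
```

Call:
{"name": "play_rows", "arguments": {"plan": [[0,0,-1.9,0,0,0,-1],[0,0,-1.9,0,0,0,-1]]}}

```text
time_s: 9.63
eef_pos: [485.9, -128.4, 66.5]
ee_rot: [0.002, 1.0, 0.004, -0.0]
force: [-10.1, 3.6, 20.7]
grip_width: 0.222
```

Call:
{"name": "play_rows", "arguments": {"plan": [[0,0,-2.1,0,0,0,-1],[0,0,-2.1,0,0,0,-1]]}}

```text
time_s: 9.8
eef_pos: [485.7, -128.3, 64.8]
ee_rot: [0.002, 1.0, 0.004, -0.0]
force: [-4.7, 0.4, 4.5]
grip_width: 0.226
```

The ball snapped over, with the force falling from 21 to 4.5 N. Ease down to the floor.

Call:
{"name": "play_rows", "arguments": {"plan": [[0,0,-0.7,0,0,0,-1],[0,0,-0.7,0,0,0,-1]]}}

```text
time_s: 9.97
eef_pos: [485.7, -128.3, 63.8]
ee_rot: [0.002, 1.0, 0.004, 0.0]
force: [-1.8, 0.2, -0.3]
grip_width: 0.224
```

Call:
{"name": "play_rows", "arguments": {"plan": [[0,0,-0.8,0,0,0,-1],[0,0,-0.8,0,0,0,-1]]}}

```text
time_s: 10.13
eef_pos: [485.8, -128.3, 62.7]
ee_rot: [0.002, 1.0, 0.004, 0.0]
force: [-6.7, 3.1, 18.9]
grip_width: 0.222
```

Call:
{"name": "play_rows", "arguments": {"plan": [[0,0,0,0,0,0,-1],[0,0,-0.6,0,0,0,-1],[0,0,0,0,0,0,-1]]}}

```text
time_s: 10.38
eef_pos: [485.7, -128.2, 62.8]
ee_rot: [0.002, 1.0, 0.004, -0.0]
force: [-2.0, 1.3, -0.6]
grip_width: 0.218
```

Call:
{"name": "play_rows", "arguments": {"plan": [[0,0,0,0,0,0,-0.3],[0,0,0,0,0,0,0],[0,0,0,0,0,0,0],[0,0,0,0,0,0,0]]}}

```text
time_s: 10.72
eef_pos: [486.7, -128.7, 62.4]
ee_rot: [0.003, 1.0, 0.004, 0.001]
force: [0.2, -0.3, -0.1]
grip_width: 0.505
```

Call:
{"name": "play_rows", "arguments": {"plan": [[0,0,10,0,0,0,0],[0,0,25,0,0,0,0],[0,0,30,0,0,0,0],[0,0,30,0,0,0,0],[0,0,20,0,0,0,0]]}}

```text
time_s: 11.13
eef_pos: [484.3, -127.5, 180.1]
ee_rot: [0.0, 1.0, 0.004, -0.002]
force: [0.1, 0.8, 1.0]
grip_width: 0.501
```

Call:
{"name": "play_rows", "arguments": {"plan": [[0,0,20,0,0,0,-1],[0,0,20,0,0,0,-1],[0,0,20,0,0,0,-1],[0,0,5,0,0,0,-1],[0,0,0,0,0,0,-1]]}}

```text
time_s: 11.55
eef_pos: [485.1, -127.8, 256.7]
ee_rot: [0.003, 1.0, 0.004, 0.003]
force: [-0.3, 0.0, 0.4]
grip_width: -0.0
```

```bash
python3 d.py 486.5 -128.5 230 0.2; python3 - <<'E'
from h import *
a=cap('top');b=cap('side');import pickle
pickle.dump((a,b),open('o2.pkl','wb'))
o=np.zeros((560,800,3),np.uint8)
o[:360,:400]=cv2.resize(a['img'][180:270,300:400],None,fx=4,fy=4,interpolation=3)
o[:480,400:]=cv2.resize(b['img'][140:260,280:380],None,fx=4,fy=4,interpolation=3)
cv2.imwrite('pics/o2.png',o)
# hinge at (487+42); hood geometry predicted in side view
for P in ([483,-128.5,86],[483+6,-128.5,86]):print(proj(b,P))
E
```

```text
pos [ 485.1  -127.85  256.73] d [  1.4  -0.7 -26.7] rv [ 0.0069  0.0065 -0.0044] F [-0.3  0.   0.4] T [-0.03  0.01  0.  ] g -0.0 t 11.55
[326.06251011 191.39538681]
[323.66493611 190.97398994]
```

View pics/o2.png

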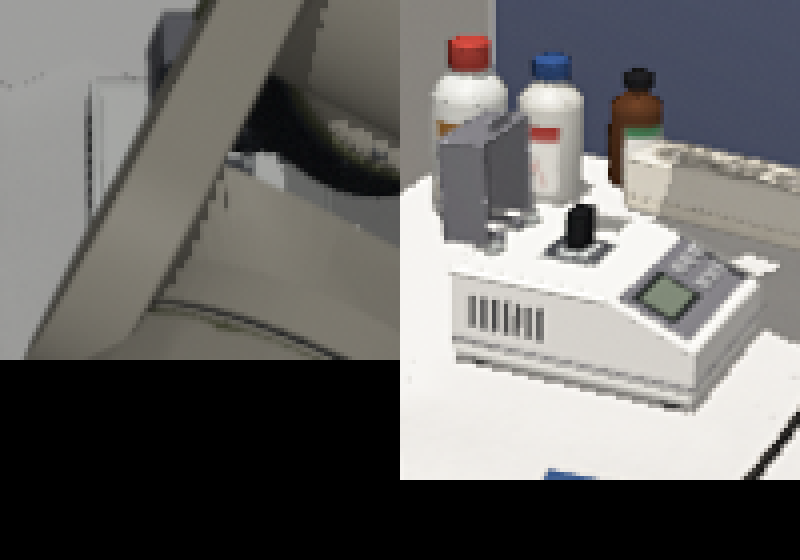

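The check cell stands in the block with its head top at about (581,205), which is image row 191.3 against 191.2 predicted for home. The hood stands open behind it. Now I move over and behind the hood.

Call:
{"name": "play_rows", "arguments": {"plan": [[15,0,0,0.006,0.006,-0.004,-1],[25,0,0,0,0,0,-1],[25,0,0,0,0,0,-1],[22,0,0,0,0,0,-1],[10,0,0,0,0,0,-1]]}}

```text
time_s: 12.07
eef_pos: [582.1, -126.8, 248.3]
ee_rot: [-0.003, 1.0, 0.001, -0.006]
force: [-0.5, 0.3, 0.5]
grip_width: 0.003
```

Call:
{"name": "play_rows", "arguments": {"plan": [[0,0,0,0,0,0,-1],[0,0,0,0,0,0,-1]]}}

```text
time_s: 12.23
eef_pos: [582.6, -126.3, 244.0]
ee_rot: [-0.004, 1.0, 0.001, -0.009]
force: [-0.5, -0.6, -0.8]
grip_width: -0.001
```

```bash
python3 d.py 592 -128.5 112 0.2
```

```text
pos [ 582.62 -126.32  244.01] d [   9.4   -2.2 -132. ] rv [-0.0077 -0.018   0.0008] F [-0.5 -0.6 -0.8] T [ 0.02 -0.04 -0.04] g -0.001 t 12.2333
```

Call:
{"name": "play_rows", "arguments": {"plan": [[9.4,-2.2,0,-0.008,-0.018,0,-1],[0,0,0,0,0,0,-1],[0,0,-20,0,0,0,-1],[0,0,-20,0,0,0,-1],[0,0,-10,0,0,0,-1]]}}

```text
time_s: 12.65
eef_pos: [591.3, -129.3, 193.8]
ee_rot: [0.001, 1.0, 0.001, 0.002]
force: [-0.2, -0.4, -0.8]
grip_width: 0.001
```

```bash
python3 d.py 592 -128.5 112 0.2
```

```text
pos [ 591.25 -129.26  193.82] d [  0.7   0.8 -81.8] rv [0.0027 0.0048 0.0018] F [-0.2 -0.4 -0.8] T [-0.01 -0.03  0.  ] g 0.001 t 12.65
```

Call:
{"name": "play_rows", "arguments": {"plan": [[1,0.8,-20,0.003,0.005,0,-1],[0,0,-20,0,0,0,-1],[0,0,-20,0,0,0,-1],[0,0,-12,0,0,0,-1],[0,0,-3,0,0,0,-1]]}}

```text
time_s: 13.07
eef_pos: [590.3, -128.7, 116.2]
ee_rot: [0.0, 1.0, 0.0, 0.0]
force: [-0.9, 0.5, 0.2]
grip_width: 0.0
```

```bash
python3 d.py 560 -128.5 112 0.2
```

```text
pos [ 590.35 -128.73  116.22] d [-30.3   0.2  -4.2] rv [0.0001 0.0004 0.0029] F [-0.9  0.5  0.2] T [ 0.01 -0.01 -0.02] g 0.0 t 13.0667
```

Push forward.

Call:
{"name": "play_rows", "arguments": {"plan": [[-5,0,-3,0,0,0,-1],[-6,0,0,0,0,0,-1],[-6,0,0,0,0,0,-1],[-6,0,0,0,0,0,-1],[-6,0,0,0,0,0,-1]]}}

```text
time_s: 13.48
eef_pos: [560.3, -129.4, 116.2]
ee_rot: [0.001, 1.0, 0.0, 0.003]
force: [1.7, 0.6, 2.4]
grip_width: -0.001
```

Call:
{"name": "play_rows", "arguments": {"plan": [[-6,0,0,0,0,0,-1],[-6,0,0,0,0,0,-1],[-6,0,0,0,0,0,-1],[-6,0,0,0,0,0,-1],[-6,0,0,0,0,0,-1]]}}

```text
time_s: 13.9
eef_pos: [527.5, -129.7, 118.6]
ee_rot: [0.002, 1.0, 0.0, 0.005]
force: [0.3, 0.0, 0.5]
grip_width: 0.005
```

```bash
python3 d.py 500 -128.5 112 0.2
```

```text
pos [ 527.52 -129.71  118.62] d [-27.5   1.2  -6.6] rv [0.0041 0.0102 0.0033] F [0.3 0.  0.5] T [-0.01 -0.11  0.06] g 0.005 t 13.9
```

Call:
{"name": "play_rows", "arguments": {"plan": [[-6,1,-3,0.004,0.01,0.003,-1],[-6,0,-2,0,0,0,-1],[-6,0,-2,0,0,0,-1],[-6,0,-2,0,0,0,-1],[-5,0,-2,0,0,0,-1]]}}

```text
time_s: 14.32
eef_pos: [494.6, -128.5, 106.2]
ee_rot: [-0.0, 1.0, 0.002, -0.001]
force: [-0.7, -0.2, 0.0]
grip_width: -0.001
```

```bash
python3 d.py 480 -128.5 100 0.2; python3 - <<'E'
from h import *
b=cap('side');cv2.imwrite('pics/o3.png',cv2.resize(b['img'][140:260,280:380],None,fx=5,fy=5,interpolation=3))
E
```

```text
pos [ 494.63 -128.5   106.23] d [-14.6  -0.   -6.2] rv [-0.0007 -0.0025 -0.0001] F [-0.7 -0.2  0. ] T [ 0.01 -0.15  0.03] g -0.001 t 14.3167
```

View pics/o3.png

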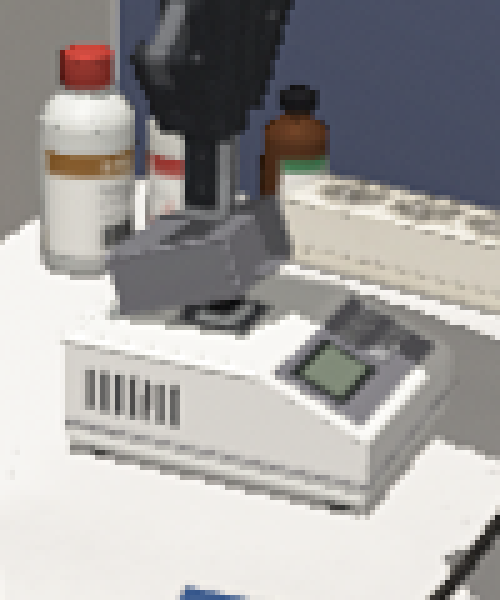

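The hood is about two-thirds down, with the fingertips on the roof at (210,205). Press forward and down.

Call:
{"name": "play_rows", "arguments": {"plan": [[-5,0,-2.5,0,0,0,-1],[-5,0,-2.5,0,0,0,-1],[-3,0,-2.5,0,0,0,-1],[0,0,-2,0,0,0,-1]]}}

```text
time_s: 14.7
eef_pos: [479.0, -128.3, 95.3]
ee_rot: [-0.001, 1.0, 0.002, -0.002]
force: [-0.5, -0.5, 0.1]
grip_width: 0.002
```

Call:
{"name": "play_rows", "arguments": {"plan": [[0,0,-1.5,0,0,0,-1],[0,0,-1.5,0,0,0,-1]]}}

```text
time_s: 14.87
eef_pos: [478.7, -128.3, 91.8]
ee_rot: [-0.001, 1.0, 0.002, -0.002]
force: [-1.1, -0.7, 0.9]
grip_width: 0.001
```

Call:
{"name": "play_rows", "arguments": {"plan": [[0,0,-1,0,0,0,-1],[0,0,-0.8,0,0,0,-1]]}}

```text
time_s: 15.03
eef_pos: [478.7, -128.3, 90.8]
ee_rot: [-0.001, 1.0, 0.002, -0.003]
force: [-8.8, 2.6, 19.5]
grip_width: -0.001
```

Call:
{"name": "play_rows", "arguments": {"plan": [[0,0,-0.8,0,0,0,-1],[0,0,-0.6,0,0,0,-1]]}}

```text
time_s: 15.2
eef_pos: [478.7, -128.3, 91.0]
ee_rot: [-0.001, 1.0, 0.002, -0.003]
force: [-4.3, 0.7, 5.9]
grip_width: 0.001
```

Rigid stop at z ≈ 91, exactly the shut roof height. Retreat and check.

Call:
{"name": "play_rows", "arguments": {"plan": [[0,0,5,0,0,0,-1],[0,0,20,0,0,0,-1],[0,0,30,0,0,0,-1],[0,0,30,0,0,0,-1],[0,0,20,0,0,0,-1]]}}

```text
time_s: 15.62
eef_pos: [476.9, -126.9, 196.6]
ee_rot: [-0.003, 1.0, 0.002, -0.007]
force: [0.2, 0.6, -0.5]
grip_width: 0.002
```

Call:
{"name": "play_rows", "arguments": {"plan": [[-10,-35,10,0,0,0,-1],[-10,-35,10,0,0,0,-1],[-10,-35,0,0,0,0,-1],[-10,-35,0,0,0,0,-1],[-10,-30,0,0,0,0,-1]]}}

```text
time_s: 16.03
eef_pos: [428.5, -298.9, 225.4]
ee_rot: [0.001, 1.0, 0.008, -0.001]
force: [0.6, 0.0, -0.2]
grip_width: 0.004
```

Call:
{"name": "play_rows", "arguments": {"plan": [[-20,-20,0,0,0,0,-1],[0,0,0,0,0,0,-1],[0,0,0,0,0,0,-1],[0,0,0,0,0,0,-1]]}}

```text
time_s: 16.37
eef_pos: [405.6, -325.8, 225.7]
ee_rot: [0.002, 1.0, 0.005, -0.001]
force: [0.6, 0.9, -0.3]
grip_width: 0.0
```

```bash
python3 - <<'E'
from h import *
a=cap('top');b=cap('side')
o=np.zeros((560,800,3),np.uint8)
o[:540,:400]=cv2.resize(a['img'][120:300,180:390],(400,540*400//630),interpolation=3)[:540] if 0 else 0
t=cv2.resize(a['img'][120:300,180:400],None,fx=1.8,fy=1.8);o[:t.shape[0],:t.shape[1]]=t
o[:480,400:]=cv2.resize(b['img'][140:260,280:380],None,fx=4,fy=4,interpolation=3)
cv2.imwrite('pics/o4.png',o)
for y in(-32,32):print('front edge roof shut',[round(280*0+float((q-[280,140][i])*4),0)+[400,0][i] for i,q in enumerate(proj(b,[529-68,-128.5+y,91]))])
s=sense();print(s['eef_pos'],s['force'],abs(s['dq']).max())
E
```

```text
front edge roof shut [641.0, 186.0]
front edge roof shut [598.0, 222.0]
[ 406.01904976 -325.19719332  225.73602982] [-2.93229552e-04 -3.01586451e-01  4.65729249e-01] 0.009226963498007898
```

View pics/o4.png

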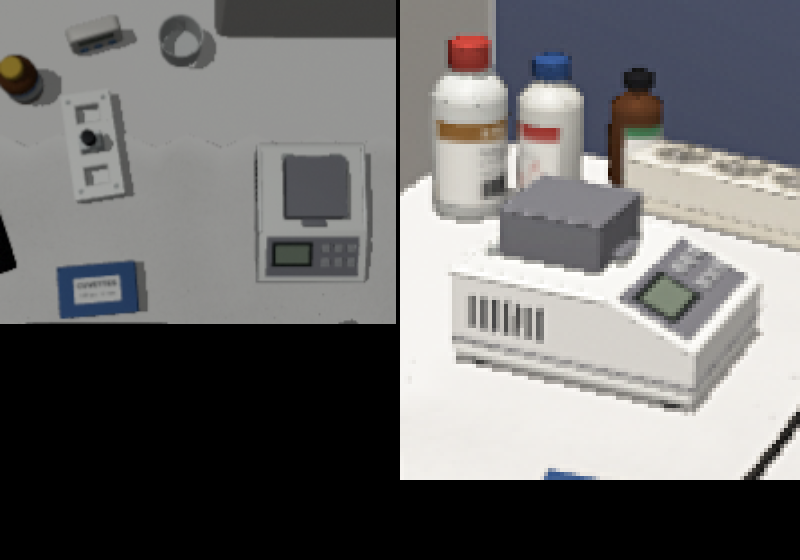

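The hood sits flat and shut. The round-headed cell is in its middle pocket, and the box, bottle and beaker are undisturbed.

```bash
python3 -c "
from rig import ctrl;print(ctrl.finish_job())"
```

```text
the job is handed in; nothing more can be done
None
```

I loaded the check cell into the photometer's well, shut the hood over it and handed the job in at about 16.5 s. `finish_job` gives no verdict.

- **Cell home:** The push rose to about 21 N and the ball snapped over about 3 mm short of home, as described. The cell then met a rigid stop within 0.4 mm of the home height I expected. The largest push I read against the floor was 19 N, about 21 N with the cell's weight, against the 40 N limit. After I let go, the side view put the head's top within about 0.1 px of where home should be.
- **Hood shut:** The fingers met a rigid stop on the roof at z ≈ 91 mm, the given shut height. The last side view shows it sitting flush, but its front edge appears 1 to 1.5 px below my projection. I put that down to camera calibration, because the two cameras also disagreed by about 2.7 mm on where the well is.
- **Surroundings:** By eye in the last top view, the round-headed cell was still in its middle pocket and the beaker, bottle and slide box were in place. I did not measure their positions again. The arm was clear of everything.

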